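Switch on the plate warmer over its heat guard

TASK

Take the bent rod from its wooden stand, reach over the steel heat guard of the plate warmer and, with the rod's hanging leg behind the black switch paddle, draw the paddle towards the guard fully home to its stop; keep it drawn against the stop with a pull of about 7 N for a full second, and never load the warmer or its paddle with more than 14 N. Then put the rod back into both notches of its stand as it was, leaving the switch on. Keep the hand off the warmer and its paddle, and do not disturb the copper plate, the ink tin or the jar.

Things in the scene. Friction and masses are not known exactly. Their poses are not given: they have to be found in the camera images.
- rod: Bent reach rod, 0.15 to 0.29 kg. Origin: centre of its wooden handle (120 along x, 20 wide in y, 26 high in z); grip here from above, fingers closing along y, 60 N so that it does not pivot. 10 mm round steel bar: stub behind the handle to x = -100, shank ahead to the bend at x = +190, then a leg down (-z) to the foot. Starts in the stand, leg down. Centre of mass 30 mm ahead of the origin.
- rod_foot (a point): Lower end of the rod's leg (10 mm round, rounded tip), at x = +190, y = 0, z = -68 in the rod's frame.
- stand: Fixed wooden rod stand, base 310 x 70 x 12 mm, origin under it on the table. Two upright forks 10 mm thick at x = -128 and +35, tops 149 mm high, each with a notch 17 mm wide, flared to 38 at the mouth, floor at z = 120. The rod's stub rests in the rear notch, its shank in the front one, rod x along stand x.
- seat (a point): Where the rod's origin lies when it rests in the stand: x = -50, y = 0, z = 125 mm in the stand's frame. It has 13 mm of play along x either way.
- warmer: Fixed low plate warmer. Origin: on the table under the middle of its guard, an upright steel sheet 4 mm thick in the plane x = 0, y -110 to 110, top edge 100 mm high. Behind it (+x) the grey body, x 4 to 180, y -110 to 110, top at z = 40 (dark heating plate and copper plate on its y > -12 side, up to z = 45). The paddle runs along x at y = -45.
- switch (a joint): Travel (m) of the slide switch: 0 = off, grows as drawn towards the guard (warmer -x), 0.045 = home, hard stop. 2 N friction, no spring, stays where left. Its black paddle, an upright tab 24 wide (y), 8 thick (x), top 85 mm over the table, has its middle 95 mm behind the guard at 0 and 50 at home, but is clamped up to 8 mm nearer or farther each time, not reported.
- copper_plate: Loose copper plate 80 x 70 x 3 mm lying on the warmer's top beside the paddle; origin under its middle.
- ink_tin: Loose ink tin, 66 mm diameter, 65 mm high, standing beside the stand; origin under its middle.
- jar: Loose amber jar, 56 mm diameter, 80 mm high, standing on the table; origin under its middle.

How it is judged (in metres and radians):
On the way, in this order (a step that is already met when the one before it is completed fails the run):
1. the rod is lifted out of its stand (z of rod in the frame of stand above 0.155 m), for 0.1 s.
2. the paddle is held at its stop (within 1.5 mm) by the rod with 4 to 14 N for 0.7 s (value of joint switch above 0.0435 m and contact force between rod and switch above 4 N), for 0.7 s.
At the end, for the whole second after the job is handed in: The switch is home (at least 43.5 of its 45 mm) and the rod lies at rest, released, in both notches of its stand: within 16 mm along, 6 mm across and 5 mm in height of its starting seat, along the stand, leg hanging down (value of joint switch above 0.0435 m and x of rod in the frame of stand between -0.066 and -0.034 m and y of rod in the frame of stand between -0.006 and 0.006 m and z of rod in the frame of stand between 0.12 and 0.13 m and angle between the x axis of rod and the x axis of stand, either way round below 0.08 rad and angle between rod's own z axis and vertical below 0.3 rad and linear speed of rod below 0.02 m/s); the robot touches nothing.
It fails at once if the rod loads the warmer or its paddle with more than 14 N (contact force between rod and warmer above 14 N).
It fails at once if the hand or arm touches the warmer or its paddle (contact force between any of the arm, the fingers and warmer above 1 N).
It fails at once if the copper plate is moved more than 15 mm (distance of copper_plate from where it was at the start of the episode above 0.015 m).
It fails at once if the ink tin is moved more than 15 mm (distance of ink_tin from where it was at the start of the episode above 0.015 m).
It fails at once if the jar is moved more than 15 mm (distance of jar from where it was at the start of the episode above 0.015 m).
It also fails if it takes over 69 s, if anything falls off the work surface, if the arm or the gripper's body presses on something with over 40 N, if the wrist force passes 120 N, or if a joint passes its speed limit or range.

ROBOT

A 6-joint arm with a two-finger parallel gripper is mounted at the origin on the work surface. World frame = base frame: x ahead of the robot, y to its left, z up, the work surface at z = 0. Lengths are in mm, angles in rad, forces in N, time in s.
With the tool pointing down it reaches from about 275 to 825 mm from the base axis. Payload 4.9 kg.
Tool frame: the origin (TCP) lies between the finger pads; the fingertips stand 17 mm ahead of it and the grasp point (between the pads) lies 2 mm behind it; z points along the fingers, y is the line along which they close (so a half turn about z gives the same grasp; the last joint's range is limited). The gripper opens to 85 mm and grips with 20 to 120 N. Pads are 22 mm wide; open, the fingers measure 114 mm over their backs; the gripper's body (76 mm by 85 mm) begins 54 mm behind the grasp point. The pads swing forward as they close: fully open they stand 13 mm farther back than shut.
Start: joints at [-1.242, 0.326, -0.193, 1.052, 0, 1.437], TCP at [245.564, -492.155, 248.281] pointing down, gripper open.
Joint ranges: [-2.65, 2.65], [-0.97, 1.79], [-1.3, 1.35], [-1.93, 2.1], [-1.47, 1.37], [-3.14, 3.14]. Speed limits (rad/s): [2.57, 2.57, 3.14, 3.14, 3.14, 3.14].

INTERFACE

Orientations are given as [roll, pitch, yaw] about the fixed x, y, z axes, in that order (R = Rz(yaw) Ry(pitch) Rx(roll)).
In Python, from bench import move_ptp, movel, move_j, grip, dwell, solve_ik, capture, camera_model, IKError, sign_off, spot_in, regions_of, place_of, read_t, read_qpos, read_joint_velocities, read_effort, read_tcp_pos, read_orientation, read_contact_force, read_wrist_torque, read_opening, read_gripper_force gives the robot as it stands. Calls block until the motion is done:
- move_ptp(position, orientation): joint-space move of the TCP to a pose.
- movel(position, rot=None, max_speed=150, threshold=None): straight line of the TCP; rot=None keeps the orientation; max_speed is the mean speed in mm/s. With threshold (N) it stops when the force on the tool has changed by that much, and returns True; else False.
- move_j(angles): joint-space move.
- grip(opening, effort=None): opening from 0.0 (shut) to 1.0 (fully open); effort is the grip in N (None keeps the last); returns when the fingers have stopped.
- dwell(seconds).
- solve_ik(position, orientation): joint angles nearest the present ones, or None.
- capture(name): name is "side" or "top" or "wrist"; returns (picture, depth): 384x512x3 uint8, blue, green, red; 384x512 float32, mm along the optical axis (not along the pixel's ray), 0 where there is no reading.
- camera_model(name): a dict with "K" (3x3 intrinsics, pixels), "position" and "rotation" of the camera in the world. Camera axes: x right, y up, looking along -z (the intrinsics and any distortion apply to the point x, -y, -z); pixel columns grow to the right and rows downward; lengths in mm; the calibration is good to about 2 mm. A picture is of the moment at which its call begins: read the wrist's pose just before it. camera_model takes no time and is no camera call; for the wrist camera it gives the pose at the moment of the call.
A pose or a line that the arm cannot do raises IKError and nothing moves.
- sign_off(): hands the job in; it is judged then, once.
Trained networks look in the newest picture that a camera, given by its name, has taken for a name from the list of things; names that differ only in an ending like _2 or _b are one class to them, and where a whole thing is asked for, a point or a joint stands for the part that bears it (a point fixed in the world has none). Each returns a list of dicts, best first, with "score" (0 to 1); they miss things now and then, are a little off and sometimes report something else, mostly with a low value. They report only what shows in the picture. A call takes as long as a camera call.
- spot_in(camera, name): "point" ([x, y, z] in mm, in the coordinates of the camera as it stood for that picture, good to about 4 mm: the middle of the surface that is visible of it).
- regions_of(camera, name): "pixels" (384x512 bool, what is visible of it).
- place_of(camera, name): "point" ([x, y, z] in mm, in the coordinates of the camera as it stood for that picture, good to about 4 mm: a listed point, or the origin of a listed thing).
Readings, each from a call of its own:
- read_t(): time.
- read_qpos(): joint angles.
- read_joint_velocities(): joint speeds.
- read_effort(): joint torques, N m.
- read_tcp_pos(): TCP position.
- read_orientation(): TCP orientation.
- read_contact_force(): force on the tool from outside, world axes, zero at the start.
- read_wrist_torque(): the same for the moment, N m.
- read_opening(): opening from 0.0 (shut) to 1.0 (fully open).
- read_gripper_force(): force on a finger pad.
Only numpy, scipy, OpenCV 4.12 (cv2) and the standard library are available. Lean on these libraries where they do the work, as an engineer would, in place of code of your own. Each camera call takes 0.05 s, during which the arm holds its last target. There are 200 camera calls.

## Working session

There is one attempt and no reset: what is moved stays moved. The work goes in short steps, each a Python script; the robot and the scene stay as the last script left them, time stands still between calls to the robot, and variables do not carry over. Pictures are saved under pics/ and viewed, at most 10 in all, crops included, and the job is handed in when it is done.

```bash
ls; mkdir -p pics; cat > h.py <<'E'
from bench import *
import numpy as np, cv2
def cw(cam,p,m=None):
    m=m or camera_model(cam); return np.array(m["rotation"])@np.array(p)+np.array(m["position"])
def cloud(cam,depth):
    m=camera_model(cam);K=np.array(m["K"]);v,u=np.indices(depth.shape)
    P=np.dstack([(u-K[0,2])/K[0,0]*depth,-(v-K[1,2])/K[1,1]*depth,-depth])
    return P@np.array(m["rotation"]).T+np.array(m["position"])
E
python3 - <<'E'
from h import *
ims=[]
for c in ["top","side"]:
    im,d=capture(c); np.save(f"pics/{c}_d.npy",d); cv2.imwrite(f"pics/{c}0.png",im)
    print(c,{k:np.round(v,3).tolist() if k!='distortion' else v for k,v in camera_model(c).items()})
    for n in ["rod","rod_foot","stand","seat","warmer","switch","copper_plate","ink_tin","jar"]:
        r=place_of(c,n)
        print(n,[(np.round(cw(c,x["point"])).tolist(),round(x["score"],2)) for x in r[:2]])
print(read_t(),read_orientation())
E
```

```text
bench.py
pics
top {'K': [[378.963, 0.0, 249.16], [0.0, 378.963, 187.725], [0.0, 0.0, 1.0]], 'position': [371.831, 17.105, 925.167], 'rotation': [0.237, 0.005, -1.524]}
rod [([1538.0, 1184.0, 2092.0], 0.92)]
rod_foot [([1718.0, 1363.0, 2271.0], 0.66)]
stand []
seat [([1535.0, 1180.0, 2088.0], 0.82)]
warmer [([1846.0, 1491.0, 2399.0], 0.76), ([1823.0, 1468.0, 2377.0], 0.16)]Traceback (most recent call last):
  File "<stdin>", line 7, in <module>
ValueError: it knows: copper_plate, ink_tin, jar, rod, rod_foot, seat, stand, warmer
```

```bash
sed -i 's/^import numpy.*/import numpy as np, cv2\nfrom scipy.spatial.transform import Rotation as R\ndef rot(m): return R.from_euler("xyz",m["rotation"]).as_matrix()/; s/np.array(m\["rotation"\])/rot(m)/' h.py
python3 - <<'E'
from h import *
for c in ["top","side"]:
    im,d=capture(c); np.save(f"pics/{c}_d.npy",d); cv2.imwrite(f"pics/{c}0.png",im)
    print(c,camera_model(c))
    for n in ["rod","rod_foot","stand","seat","warmer","copper_plate","ink_tin","jar"]:
        r=place_of(c,n)
        print(n,[(np.round(cw(c,x["point"])).tolist(),round(x["score"],2)) for x in r[:2]])
print(read_t(),read_orientation())
E
```

```text
top {'K': array([[378.9628264 ,   0.        , 249.15985273],
       [  0.        , 378.9628264 , 187.7245217 ],
       [  0.        ,   0.        ,   1.        ]]), 'position': array([371.83120033,  17.10542911, 925.16651814]), 'rotation': array([ 0.23694782,  0.00549087, -1.52358974])}
rod [([467.0, 260.0, 126.0], 0.61)]
rod_foot [([656.0, 247.0, 56.0], 0.84)]
stand [([517.0, 252.0, -1.0], 0.72)]
seat [([460.0, 265.0, 130.0], 0.79)]
warmer [([506.0, -240.0, 1.0], 0.77)]
copper_plate [([617.0, -197.0, 37.0], 0.57)]
ink_tin [([650.0, 344.0, -2.0], 0.94)]
jar [([456.0, 18.0, -1.0], 0.87)]
side {'K': array([[412.54022858,   0.        , 253.72708778],
       [  0.        , 412.54022858, 186.93037422],
       [  0.        ,   0.        ,   1.        ]]), 'position': array([135.89894623, 676.28341303, 567.21743045]), 'rotation': array([ 1.05230494,  0.02275594, -2.55781079])}
rod [([469.0, 256.0, 125.0], 0.96)]
rod_foot [([658.0, 241.0, 58.0], 0.66), ([623.0, -198.0, 39.0], 0.36)]
stand []
seat []
warmer [([506.0, -242.0, 2.0], 0.97)]
copper_plate [([623.0, -198.0, 44.0], 0.88)]
ink_tin [([652.0, 343.0, -1.0], 0.83)]
jar [([455.0, 16.0, 2.0], 0.71)]
1.2 [ 3.14157437e+00 -1.22593117e-05  4.62853766e-01]
```

View pics/top0.png

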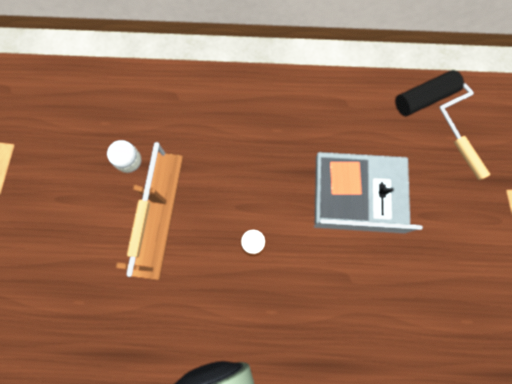

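View pics/side0.png

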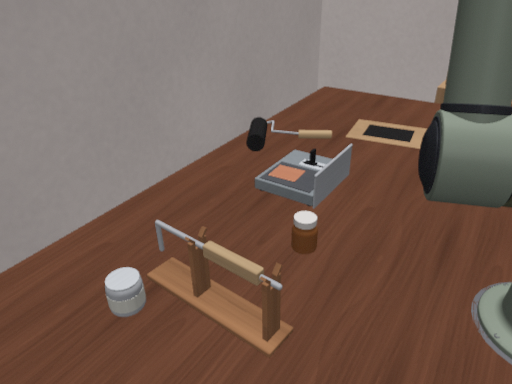

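```bash
python3 - <<'E'
from h import *
def line(p):
    c=p.mean(0);u=np.linalg.svd(p-c,full_matrices=False)[2][0];u=u*np.sign(u[np.argmax(abs(u))]);return c,u,np.abs((p-c)@[-u[1],u[0]]).max()
for c in ["top","side"]:
    P=cloud(c,np.load(f"pics/{c}_d.npy"));x,y,z=P[...,0],P[...,1],P[...,2]
    g=P[(z>93)&(z<108)&(x>440)&(x<570)&(y<-90)&(y>-400)]
    print(c,"guard",len(g),g[:,2].max())
    if len(g)>5:
        l=line(g[:,:2]);print(l,np.degrees(np.arctan2(l[1][1],l[1][0])),g.min(0),g.max(0))
    q=P[(z>60)&(z<92)&(x>535)&(x<680)&(y<-200)&(y>-340)]
    print("paddle",len(q)); 
    if len(q): print(np.round(q[q[:,2]>72]).tolist()[:40], q.min(0),q.max(0))
    r=P[(z>110)&(z<145)&(x>330)&(x<680)&(y<320)&(y>200)]
    l=line(r[:,:2]);print("rod",len(r),l,np.degrees(np.arctan2(l[1][1],l[1][0])),r.min(0),r.max(0))
    h=P[(z>131)&(z<148)&(x>400)&(x<530)&(y<320)&(y>200)]
    l=line(h[:,:2]);print("handle",len(h),l,np.degrees(np.arctan2(l[1][1],l[1][0])),h.min(0),h.max(0))
    cp=regions_of(c,"rod")
    if cp:
        m=cp[0]["pixels"];s=P[m];s=s[(s[:,2]>110)&(s[:,2]<145)];l=line(s[:,:2]);print("rodseg",len(s),l,np.degrees(np.arctan2(l[1][1],l[1][0])),s.min(0),s.max(0))
E
```

```text
top guard 373 103.20423466275486
(array([ 502.22101701, -238.89966023]), array([0.0172131 , 0.99985184]), np.float64(4.610762695845758)) 89.01371305547475 [ 497.01489094 -350.15237501   93.79860694] [ 508.54584639 -128.00285487  103.20423466]
paddle 71
[[590.0, -274.0, 83.0], [591.0, -276.0, 83.0], [590.0, -278.0, 84.0], [590.0, -279.0, 86.0], [590.0, -282.0, 86.0], [591.0, -285.0, 84.0], [591.0, -287.0, 85.0], [591.0, -290.0, 82.0], [592.0, -292.0, 82.0], [589.0, -273.0, 77.0], [588.0, -273.0, 85.0], [588.0, -276.0, 84.0], [589.0, -279.0, 82.0], [588.0, -280.0, 85.0], [588.0, -282.0, 84.0], [587.0, -283.0, 88.0], [589.0, -287.0, 84.0], [588.0, -289.0, 85.0], [589.0, -292.0, 82.0], [589.0, -294.0, 83.0], [589.0, -296.0, 85.0], [587.0, -274.0, 76.0], [586.0, -274.0, 82.0], [586.0, -276.0, 84.0], [585.0, -277.0, 85.0], [585.0, -279.0, 87.0], [586.0, -283.0, 84.0], [586.0, -284.0, 85.0], [586.0, -286.0, 86.0], [586.0, -288.0, 87.0], [586.0, -291.0, 85.0], [586.0, -293.0, 85.0], [586.0, -296.0, 85.0], [585.0, -273.0, 78.0], [583.0, -273.0, 85.0], [583.0, -276.0, 84.0], [583.0, -277.0, 85
[... 1886 characters left out ...]
4156] [ 592.34709148 -271.63613689   85.92183466]
rod 2069 (array([475.21148357, 262.98156763]), array([ 0.99541093, -0.09569264]), np.float64(24.919885908504522)) -5.4911866225618375 [367.30578595 231.51452031 110.01980746] [659.14034866 287.3995478  144.87467013]
handle 714 (array([461.89163473, 262.98159515]), array([ 0.99604824, -0.08881391]), np.float64(13.144865269825022)) -5.095376084241654 [405.60423322 245.71573149 131.00830354] [526.71228846 275.90976714 139.94101448]
rodseg 1434 (array([481.16066159, 263.09998254]), array([ 0.99473809, -0.10245061]), np.float64(15.895461270928385)) -5.880305089972575 [367.30578595 239.70444279 110.78197642] [658.05141398 276.25014404 139.94101448]
```

```bash
python3 - <<'E'
from h import *
for c in ["top","side"]:
    P=cloud(c,np.load(f"pics/{c}_d.npy")).reshape(-1,3)
    d=np.array([np.cos(-.09),np.sin(-.09)]);n=np.array([-d[1],d[0]]);o=np.array([465,260])
    s=(P[:,:2]-o)@d;t=(P[:,:2]-o)@n;z=P[:,2]
    for a,b,zl in [(-100,-66,122),(-58,-30,135),(-30,0,135),(0,30,135),(30,58,135),(66,78,122),(95,130,122),(130,170,122)]:
        k=(s>a)&(s<b)&(abs(t)<16)&(z>zl)&(z<145);print(c,a,b,k.sum(),np.round([t[k].mean(),t[k].min(),t[k].max(),z[k].mean()],1))
    k=(abs(t)<8)&(z>133)&(z<145)&(abs(s)<75);print("handle s",s[k].min(),s[k].max())
    k=(abs(t)<8)&(z>120)&(z<136)&(abs(s)<230);print("bar s",s[k].min(),s[k].max())
for yaw in (-.09,-.09+np.pi,-.09-np.pi):
  for p in [(465,260,270),(465,260,123),(415,-283,215),(415,-283,114),(355,-283,114)]:
    q=solve_ik(p,[np.pi,0,yaw]);print(yaw,p,None if q is None else np.round(q,2))
E
```

```text
top -100 -66 121 [  1.3 -14.3  15.6 132.4]
top -58 -30 129 [ -0.7  -9.7   9.6 138.4]
top -30 0 133 [ -0.6 -10.3   9.7 138.3]
top 0 30 132 [ -0.8 -10.    9.7 138.4]
top 30 58 121 [ -1.  -10.6   9.  138.2]
top 66 78 26 [ -1.5  -5.5   4.2 129.4]
top 95 130 73 [ -1.5  -5.5   4.4 129.2]
top 130 170 81 [ -1.6  -5.7   3.8 129.4]
handle s -58.75765767674464 60.62791981870196
bar s -97.18216315579322 194.7443794559645
side -100 -66 232 [ -1.7 -15.7  15.9 131.4]
side -58 -30 153 [  1.3 -10.5  10.  137.2]
side -30 0 152 [  1.7  -9.2  11.1 137.3]
side 0 30 142 [  1.6  -8.9  10.2 137.4]
side 30 58 123 [  1.2  -9.7   9.9 137.5]
side 66 78 31 [  0.5 -15.   11.2 128.4]
side 95 130 62 [  1.3  -4.8   5.4 127.8]
side 130 170 89 [  1.7  -4.2   5.1 127.9]
handle s -59.372444648031234 60.89748893394424
bar s -98.13761203477426 193.58183532177085
-0.09 (465, 260, 270) [ 0.37  0.28 -0.2   1.09  0.   -2.68]
-0.09 (465, 260, 123) [ 0.37  0.41 -0.41  0.74  0.   -2.68]
-0.09 (415, -283, 215) [-0.75  0.26 -0.37  0.94  0.    2.49]
-0.09 (415, -283, 114) [-0.75  0.38 -0.5   0.69  0.    2.49]
-0.09 (355, -283, 114) [-0.84  0.3  -0.62  0.65  0.    2.4 ]
3.0515926535897933 (465, 260, 270) [ 0.37  0.28 -0.2   1.09  0.    0.46]
3.0515926535897933 (465, 260, 123) [ 0.37  0.41 -0.41  0.74  0.    0.46]
3.0515926535897933 (415, -283, 215) [-0.75  0.26 -0.37  0.94  0.   -0.66]
3.0515926535897933 (415, -283, 114) [-0.75  0.38 -0.5   0.69  0.   -0.66]
3.0515926535897933 (355, -283, 114) [-0.84  0.3  -0.62  0.65  0.   -0.75]
-3.231592653589793 (465, 260, 270) [ 0.37  0.28 -0.2   1.09  0.    0.46]
-3.231592653589793 (465, 260, 123) [ 0.37  0.41 -0.41  0.74  0.    0.46]
-3.231592653589793 (415, -283, 215) [-0.75  0.26 -0.37  0.94  0.   -0.66]
-3.231592653589793 (415, -283, 114) [-0.75  0.38 -0.5   0.69  0.   -0.66]
-3.231592653589793 (355, -283, 114) [-0.84  0.3  -0.62  0.65  0.   -0.75]
```

```bash
cat >> h.py <<'E'
GX,GY,GYAW=466.0,260.0,np.pi-.093
E
python3 - <<'E'
from h import *
o=[np.pi,0,GYAW]
grip(0.7,60)
move_ptp([GX,GY,220],o)
movel([GX,GY,123])
grip(0.0,60)
print(read_opening(),read_gripper_force(),read_contact_force(),read_tcp_pos())
f0=read_contact_force()
movel([GX,GY,290],max_speed=120)
dwell(.2)
print(read_t(),read_contact_force(),f0,read_wrist_torque(),read_opening())
for c in ["top","side"]:
    im,d=capture(c);P=cloud(c,d).reshape(-1,3)
    u=np.array([np.cos(-.093),np.sin(-.093)]);n=np.array([-u[1],u[0]])
    s=(P[:,:2]-[GX,GY])@u;t=(P[:,:2]-[GX,GY])@n;z=P[:,2]
    for a,b in [(95,130),(150,180)]:
        k=(s>a)&(s<b)&(abs(t)<16)&(z>270)&(z<310);print(c,k.sum(),np.round([t[k].mean(),z[k].mean()],1))
    k=(s>150)&(s<230)&(abs(t)<20)&(z>200)&(z<310);print(np.round([s[k].max(),z[k].min()],1))
E
```

```text
0.22148268415784117 58.87478291988373 [ 0.51864054 -1.28121481  6.30938488] [466.7374561  260.1124696  123.90414029]
7.4333 [ 0.28915981  0.22869189 -2.81580551] [ 0.51864054 -1.28121481  6.30938488] [0.02600492 0.05530103 0.00537819] 0.2250388186122967
top 116 [ -0.7 294.2]
top 93 [ -0.9 294.1]
[193.4 225.3]
side 98 [  3.2 292.2]
side 73 [  3.1 292. ]
[194.4 223.7]
```

```bash
cat >> h.py <<'E'
WY=-.0165
WO=[np.pi,0,np.pi+WY]
E
python3 - <<'E'
from h import *
move_ptp([421,-281,260],WO)
movel([421,-281,200])
dwell(.2)
print(read_t(),read_tcp_pos(),read_contact_force())
for c in ["top","side"]:
    im,d=capture(c);P=cloud(c,d).reshape(-1,3);cv2.imwrite(f"pics/{c}1.png",im)
    k=(P[:,0]>500)&(P[:,0]<640)&(abs(P[:,1]+284)<25)&(P[:,2]>185)&(P[:,2]<215)
    print(c,"shank",np.round([*P[k].min(0),*P[k].max(0),*P[k].mean(0)],1))
    k=(P[:,0]>585)&(P[:,0]<640)&(abs(P[:,1]+284)<25)&(P[:,2]>115)&(P[:,2]<185)
    if k.any(): print(c,"leg",k.sum(),np.round([*P[k].min(0),*P[k].max(0),*P[k].mean(0)],1))
E
```

```text
10.2417 [ 421.73182782 -281.50574496  201.19729014] [-0.10205074  0.45488354 -2.85273745]
top shank [ 500.1 -288.7  185.1  614.3 -276.7  210.3  558.3 -281.4  205.3]
top leg 51 [ 606.4 -286.6  139.5  614.8 -278.6  184.6  609.4 -281.1  161.7]
side shank [ 500.3 -286.4  186.1  616.9 -273.8  207.4  559.8 -279.9  201.8]
side leg 69 [ 606.1 -288.4  133.7  617.5 -275.7  184.3  610.9 -281.   160.8]
```

View pics/side1.png

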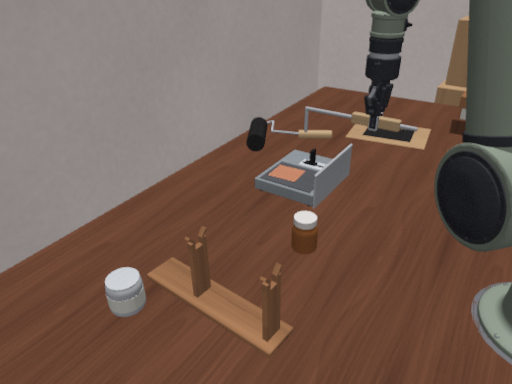

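```bash
python3 - <<'E'
from h import *
movel([421,-283,200])
print("hit" if movel([421,-283,116],max_speed=70,threshold=4) else "clear")
dwell(.2)
p0=np.array(read_tcp_pos());f0=np.array(read_contact_force());print(read_t(),p0,f0)
u=np.array([np.cos(WY),np.sin(WY),0])
hit=movel(np.array([421,-283,116])-72*u,max_speed=14,threshold=4.5)
for i in range(4):
    print(hit,read_t(),np.round(np.array(read_tcp_pos())-p0,2),np.round(np.array(read_contact_force())-f0,2)); dwell(.1)
E
```

```text
clear
12.1417 [ 421.20921606 -283.16887754  116.34827638] [-0.01253633 -0.63455374 -3.64929318]
True 15.6417 [-56.26   1.35  -0.73] [2.22 0.03 1.35]
True 15.7417 [-56.3    1.44  -0.98] [ 1.47 -0.36  0.81]
True 15.8417 [-56.3    1.53  -1.06] [ 2.04 -1.13  1.37]
True 15.9417 [-56.32   1.63  -1.1 ] [ 1.46 -0.    2.  ]
```

```bash
cat >> h.py <<'E'
U=np.array([np.cos(WY),np.sin(WY),0]);C0=np.array([421,-283,116.])
def favg(n=4):
    a=[]
    for _ in range(n): a.append(read_contact_force()); dwell(.02)
    return np.mean(a,0)
E
python3 - <<'E'
from h import *
f0=np.array([-.01,-.63,-3.65]);d=56.4
while d<68:
    d+=.5
    hit=movel(C0-d*U,max_speed=10,threshold=5)
    f=favg()-f0
    print(round(d,1),hit,round(read_t(),2),np.round(np.array(read_tcp_pos())-C0,2),np.round(f,2))
    if f[0]>5.2: break
E
```

```text
56.9 True 16.32 [-56.12   1.23  -0.54] [1.45 0.1  1.69]
57.4 True 16.59 [-56.26   1.36  -0.69] [ 1.66 -0.13  1.67]
57.9 True 16.87 [-56.31   1.39  -0.81] [ 2.76 -0.12  1.31]
58.4 True 17.15 [-56.47   1.41  -0.92] [1.86 0.27 2.04]
58.9 True 17.45 [-56.54   1.42  -1.03] [2.24 0.1  0.79]
59.4 True 17.76 [-56.66   1.42  -1.07] [1.37 0.69 1.73]
59.9 True 18.08 [-56.75   1.37  -1.11] [ 2.36 -0.41  0.68]
60.4 True 18.42 [-56.86   1.36  -1.16] [1.73 0.12 1.11]
60.9 True 18.76 [-56.95   1.32  -1.22] [2.98 0.13 0.83]
61.4 True 19.11 [-57.1    1.36  -1.29] [2.32 0.14 0.73]
61.9 True 19.48 [-57.18   1.31  -1.34] [ 2.96 -0.01  0.21]
62.4 True 19.84 [-57.3    1.32  -1.36] [ 1.67 -0.05  1.08]
62.9 True 20.23 [-57.43   1.31  -1.42] [ 3.05 -0.02  0.  ]
63.4 True 20.61 [-57.52   1.28  -1.46] [2.41 0.4  0.54]
63.9 True 21.01 [-57.64   1.29  -1.58] [ 4.41  0.01 -0.67]
64.4 True 21.41 [-57.79   1.32  -1.55] [1.59 0.44 2.2 ]
64.9 True 21.82 [-57.95   1.31  -1.59] [2.5  0.03 0.19]
65.4 True 22.24 [-58.01   1.29  -1.64] [ 3.89 -0.02 -0.36]
65.9 True 22.67 [-58.17   1.37  -1.65] [1.7  0.02 1.59]
66.4 True 23.11 [-58.3    1.29  -1.68] [3.4  0.49 0.21]
66.9 True 23.55 [-58.34   1.24  -1.73] [ 3.8   0.16 -0.42]
67.4 True 24.0 [-58.55   1.31  -1.69] [1.49 0.46 1.86]
67.9 True 24.47 [-58.76   1.29  -1.73] [3.36 0.6  0.63]
68.4 True 24.93 [-58.85   1.28  -1.77] [ 3.44 -0.26 -0.69]
```

```bash
python3 - <<'E'
from h import *
f0=np.array([-.01,-.63,-3.65]);d=58.6
while d<66:
    d+=.4
    movel(C0-d*U,max_speed=8)
    f=favg(5)-f0
    print(round(d,1),round(read_t(),2),np.round(np.array(read_tcp_pos())-C0,2),np.round(f,2))
    if f[0]>4.5: break
im,_=capture("side");c=im[90:220,240:380];cv2.imwrite("pics/s2.png",cv2.resize(c,None,fx=5,fy=4.6))
E
```

```text
59.0 25.38 [-5.904e+01  1.100e+00  2.000e-02] [2.35 0.92 1.43]
59.4 25.71 [-5.92e+01  9.70e-01  5.00e-02] [3.97 0.74 1.08]
59.8 26.04 [-59.34   0.94   0.1 ] [4.99 1.25 0.72]
```

View pics/s2.png

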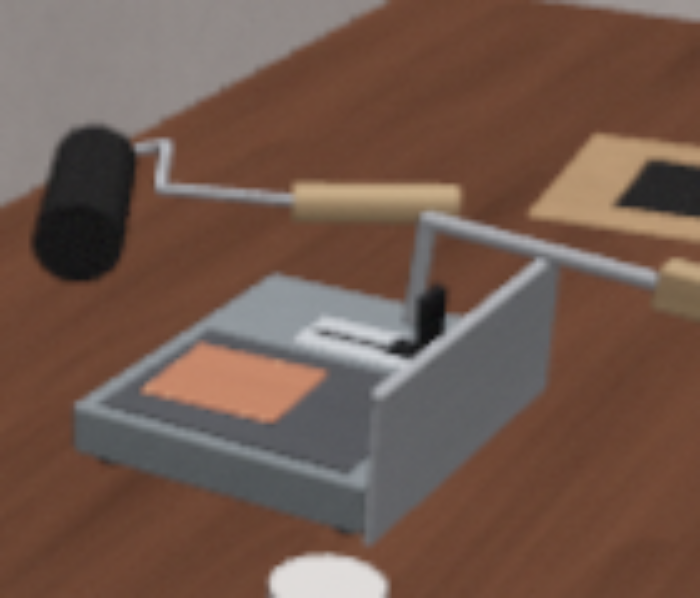

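```bash
python3 - <<'E'
from h import *
f0=np.array([-.01,-.63,-3.65]);d=59.8
for i in range(12):
    d+=.3
    movel(C0-d*U,max_speed=8)
    f=favg(5)-f0
    print(round(d,1),round(read_t(),2),np.round(np.array(read_tcp_pos())-C0,2),np.round(f,2))
    if f[0]>6.7: break
for i in range(8):
    dwell(.1);print(np.round(favg(3)-f0,2))
    
for c in ["top","side"]:
    im,D=capture(c);P=cloud(c,D).reshape(-1,3)
    k=(P[:,0]>525)&(P[:,0]<600)&(abs(P[:,1]+284)<16)&(P[:,2]>60)&(P[:,2]<92)
    q=P[k];print(c,k.sum(),np.round(q.min(0),1),np.round(q.max(0),1),np.round(np.percentile(q[:,0],[5,25,50,75,95]),1))
print(read_t())
E
```

```text
60.1 26.43 [-59.39   0.86   0.14] [5.77 1.12 0.08]
60.4 26.76 [-59.47   0.84   0.18] [ 6.85  0.94 -0.15]
[ 6.89  1.2  -0.26]
[ 7.19  1.04 -0.34]
[6.44 0.81 0.35]
[6.68 0.96 0.21]
[ 6.39  1.09 -0.08]
[6.92 0.8  0.46]
[6.39 0.38 0.1 ]
[ 6.57  0.89 -0.4 ]
top 79 [ 541.6 -294.8   60.9] [ 558.7 -272.    89.8] [541.8 542.5 545.9 548.8 555.7]
side 79 [ 541.9 -293.7   60.3] [ 559.6 -269.9   90.7] [542.6 543.6 546.7 551.1 557.2]
28.0583
```

```bash
python3 - <<'E'
from h import *
for c in ["top","side"]:
    im,D1=capture(c);D0=np.load(f"pics/{c}_d.npy")
    for nm,D in (("0",D0),("1",D1)):
        P=cloud(c,D).reshape(-1,3);x,y,z=P.T
        g=(x>490)&(x<512)&(y>-340)&(y<-140)&(z>96)&(z<104)
        k=(x>525)&(x<600)&(y>-299)&(y<-270)&(z>81)&(z<89)
        f=(x>525)&(x<600)&(y>-299)&(y<-270)&(z>64)&(z<80)
        print(c,nm,"guard",g.sum(),np.round(x[g].mean(),2))
        for a,b in [(-298,-289),(-289,-280),(-280,-271)]:
            kk=k&(y>a)&(y<b); ff=f&(y>a)&(y<b)
            print("  y",a,b,"top",kk.sum(),np.round(np.sort(x[kk]),1)[[0,1,-2,-1]] if kk.sum()>3 else "", np.round(np.median(x[kk]),1),"front",ff.sum(),np.round(np.percentile(x[ff],[5,25,50]),1) if ff.sum() else "")
print(read_t())
E
```

```text
top 0 guard 326 502.2
  y -298 -289 top 11 [583.6 584.1 591.4 591.6] 586.4 front 7 [583.  583.1 583.2]
  y -289 -280 top 15 [582.9 583.2 590.6 590.6] 586.0 front 8 [582.9 583.  583.3]
  y -280 -271 top 16 [582.9 583.1 590.5 590.6] 586.8 front 10 [583.3 583.6 584.7]
top 1 guard 305 502.3
  y -298 -289 top 12 [542.2 542.3 548.8 548.9] 545.6 front 3 [541.8 541.8 541.9]
  y -289 -280 top 15 [542.1 542.1 548.8 548.9] 545.9 front 5 [541.8 541.9 542. ]
  y -280 -271 top 19 [542.  542.4 555.8 557.5] 546.5 front 17 [542.2 543.9 547.8]
side 0 guard 113 502.06
  y -298 -289 top 5 [583.5 585.5 586.9 590.3] 585.8 front 8 [583.8 584.  584.4]
  y -289 -280 top 4 [583.9 584.3 587.4 589.6] 585.8 front 8 [583.4 583.8 584.3]
  y -280 -271 top 6 [583.5 583.8 589.8 590.3] 587.6 front 14 [583.3 584.9 586.2]
side 1 guard 107 502.14
  y -298 -289 top 3  546.8 front 6 [542.4 542.7 543.8]
  y -289 -280 top 6 [542.6 543.5 549.5 550.7] 546.1 front 6 [542.1 542.6 543.5]
  y -280 -271 top 13 [543.  543.8 557.9 558.8] 551.7 front 28 [542.7 544.  549.1]
28.1583
```

```bash
python3 - <<'E'
from h import *
print(read_orientation(),read_tcp_pos(),read_wrist_torque())
for c in ["top","side"]:
    im,D=capture(c);P=cloud(c,D).reshape(-1,3);x,y,z=P.T
    cv2.imwrite(f"pics/{c}3.png",im)
    for a in range(425,560,15):
        k=(x>a)&(x<a+15)&(abs(y+281)<14)&(z>104)&(z<130)
        if k.sum(): print(c,a,k.sum(),"z mean/max",np.round([z[k].mean(),z[k].max()],1),"y",np.round([y[k].min(),y[k].max()],1),"xmax",round(x[k].max(),1))
    k=(x>549)&(x<575)&(abs(y+281)<14)&(z>42)&(z<104)
    i=np.argsort(-z[k]);print(np.round(P[k][i],0)[::4].tolist())
a=cv2.imread("pics/top3.png")[140:240,300:430];cv2.imwrite("pics/t3.png",cv2.resize(a,None,fx=6,fy=6,interpolation=cv2.INTER_CUBIC))
E
```

```text
[3.11594193 0.07066119 3.1333363 ] [ 361.51885499 -282.14668445  116.16637731] [ 0.02513642 -1.09702387  0.03418549]
top 425 35 z mean/max [126.1 129.5] y [-285.1 -276.9] xmax 439.0
top 440 35 z mean/max [127.1 129.9] y [-285.6 -276.7] xmax 453.4
top 455 33 z mean/max [127.7 129.8] y [-285.7 -276.9] xmax 469.9
top 470 23 z mean/max [127.9 129.8] y [-286.6 -276.9] xmax 484.8
top 485 15 z mean/max [129. 130.] y [-286.6 -278. ] xmax 499.5
top 500 11 z mean/max [129.5 129.9] y [-287.1 -278. ] xmax 514.3
top 515 3 z mean/max [128.7 129. ] y [-287.7 -279.4] xmax 529.3
top 530 2 z mean/max [128.8 129.9] y [-288.5 -279.2] xmax 531.9
top 545 20 z mean/max [116.1 127.9] y [-283.1 -277.5] xmax 556.4
[[552.0, -279.0, 103.0], [550.0, -278.0, 99.0], [551.0, -278.0, 93.0], [550.0, -280.0, 88.0], [556.0, -277.0, 82.0], [557.0, -277.0, 75.0], [549.0, -273.0, 68.0], [558.0, -282.0, 47.0], [556.0, -283.0, 46.0], [566.0, -276.0, 46.0], [566.0, -286.0, 45.0], [554.0, -276.0, 45.0], [569.0, -286.0, 44.0], [564.0, -277.0, 44.0], [561.0, -279.0, 43.0], [551.0, -267.0, 43.0], [571.0, -268.0, 42.0]]
side 425 
[... 252 characters left out ...]
.7
side 485 15 z mean/max [126.1 129.9] y [-281.3 -275.6] xmax 498.6
side 500 15 z mean/max [127. 130.] y [-283.1 -276. ] xmax 514.9
side 515 12 z mean/max [127.1 129.8] y [-282.8 -275.5] xmax 529.2
side 530 8 z mean/max [127.8 129.3] y [-283.7 -276.4] xmax 544.0
side 545 33 z mean/max [117.4 129.3] y [-285.7 -274.3] xmax 557.5
[[550.0, -283.0, 104.0], [557.0, -279.0, 101.0], [549.0, -282.0, 99.0], [553.0, -278.0, 94.0], [552.0, -282.0, 89.0], [551.0, -282.0, 86.0], [550.0, -279.0, 85.0], [555.0, -278.0, 81.0], [557.0, -276.0, 78.0], [556.0, -275.0, 73.0], [556.0, -276.0, 69.0], [559.0, -283.0, 63.0], [567.0, -281.0, 46.0], [565.0, -291.0, 45.0], [561.0, -288.0, 44.0], [556.0, -278.0, 44.0]]
```

View pics/t3.png

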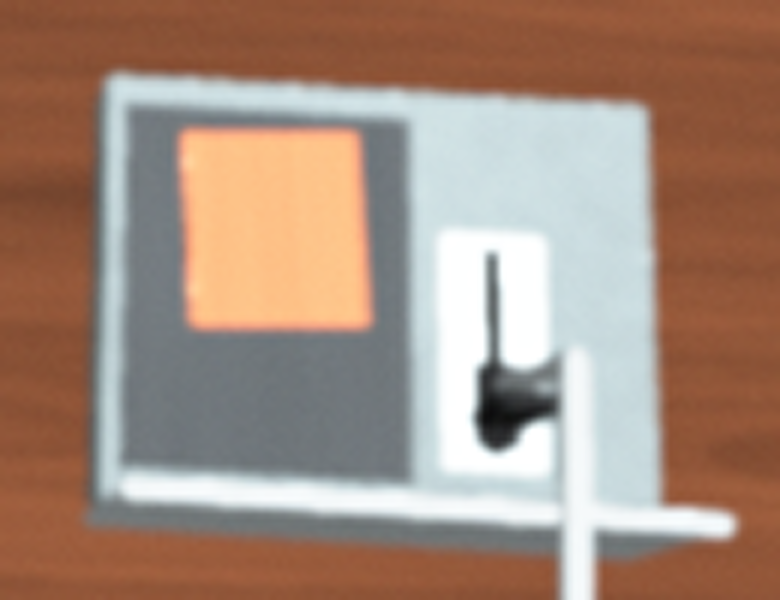

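```bash
cat >> h.py <<'E'
def paddle():
    r=[]
    for c in ("top","side"):
        _,D=capture(c);x,y,z=cloud(c,D).reshape(-1,3).T
        f=(x>525)&(x<600)&(y>-298)&(y<-281)&(z>64)&(z<88);r.append(np.round(np.percentile(x[f],[5,25,50]),1).tolist())
    return r
E
python3 - <<'E'
from h import *
movel(C0-55*U,rot=WO,max_speed=25); dwell(.15)
f0=favg(5);print(read_t(),read_orientation(),read_tcp_pos()-C0,f0,paddle())
d=57
while d<68:
    movel(C0-d*U,rot=WO,max_speed=10)
    f=favg(3)-f0
    print(round(d,1),round(read_t(),2),np.round(np.array(read_tcp_pos())-C0,2),np.round(f,2),round(read_orientation()[1],3))
    if f[0]>6: break
    d+=.8 if f[0]<3.5 else .4
print(paddle(),read_t())
E
```

```text
28.8583 [ 3.14110974e+00 -6.34430852e-04  3.12441426e+00] [-55.77001422   1.03990109  -0.19947729] [ 0.18571385 -0.06176522 -2.95733863] [[541.9, 542.3, 544.3], [542.3, 543.6, 545.1]]
57 29.36 [-56.44   0.75   0.13] [ 3.45  0.2  -1.11] 0.001
57.8 29.66 [-56.52   0.67   0.21] [ 6.69 -0.21 -2.16] 0.003
[[541.7, 542.2, 543.9], [542.4, 542.9, 544.5]] 29.7583
```

```bash
python3 - <<'E'
from h import *
movel(C0-53*U,rot=WO,max_speed=40)
B=C0+[0,-3.5,4]
movel(B-53*U,rot=WO,max_speed=40); dwell(.15)
f0=favg(5);print(read_t(),f0)
d=56.5
while d<68:
    movel(B-d*U,rot=WO,max_speed=10)
    f=favg(3)-f0
    print(round(d,1),round(read_t(),2),np.round(np.array(read_tcp_pos())-B,2),np.round(f,2))
    if f[0]>6.3: break
    d+=.6 if f[0]<3.5 else .3
print(paddle(),read_t())
for i in range(6): dwell(.12);print(np.round(favg(3)-f0,2))
movel(B-(d+.7)*U,rot=WO,max_speed=5)
print(np.round(favg(4)-f0,2),np.round(np.array(read_tcp_pos())-B,2),paddle(),read_t())
E
```

```text
30.5417 [ 0.11033079  0.34474583 -2.23607182]
56.5 31.09 [-5.636e+01  9.200e-01  3.000e-02] [ 1.53 -0.18 -1.14]
57.1 31.39 [-56.48   0.87   0.08] [ 4.41  0.12 -2.77]
57.4 31.69 [-56.55   0.78   0.15] [ 5.82  0.6  -3.53]
57.7 31.99 [-56.61   0.8    0.12] [ 6.61 -0.13 -3.39]
[[541.8, 542.7, 546.5], [542.6, 543.1, 547.9]] 32.0917
[ 6.99 -0.4  -3.14]
[ 6.59 -0.08 -3.38]
[ 6.04  0.15 -3.48]
[ 6.52  0.07 -3.7 ]
[ 6.52  0.1  -3.77]
[ 6.94  0.29 -3.51]
[ 8.34 -0.42 -4.81] [-56.69   0.68   0.19] [[541.9, 542.4, 546.6], [542.4, 543.4, 545.1]] 33.55
```

```bash
python3 - <<'E'
from h import *
B=C0+[0,-3.5,4]
movel(B-45*U,rot=WO,max_speed=30)
movel([*(B-45*U)[:2],225],rot=WO,max_speed=100)
print(paddle())
GO=[np.pi,0,GYAW]
move_ptp([GX,GY,290],GO)
dwell(.3)
print(read_t(),read_tcp_pos(),read_orientation())
for c in ["top","side"]:
    im,d=capture(c);P=cloud(c,d).reshape(-1,3);cv2.imwrite(f"pics/{c}4.png",im)
    u=np.array([np.cos(-.093),np.sin(-.093)]);n=np.array([-u[1],u[0]])
    s=(P[:,:2]-[GX,GY])@u;t=(P[:,:2]-[GX,GY])@n;z=P[:,2]
    for a,b in [(-98,-70),(70,95),(95,130),(150,180)]:
        k=(s>a)&(s<b)&(abs(t)<16)&(z>270)&(z<310);print(c,k.sum(),np.round([t[k].mean(),z[k].mean()],1))
    k=(s>150)&(s<230)&(abs(t)<20)&(z>200)&(z<310);print(np.round([s[k].max(),z[k].min()],1))
E
```

```text
[[542.0, 542.4, 544.2], [541.9, 542.5, 543.7]]
37.7583 [466.23520797 259.52245392 289.962881  ] [-3.14155387e+00 -2.13855755e-05  3.04767172e+00]
top 113 [ -0.8 294.8]
top 83 [ -0.9 295.5]
top 113 [ -1.  295.5]
top 95 [ -1.2 295.9]
[193.8 228.8]
side 143 [  3.4 292.2]
side 77 [  3.3 293. ]
side 95 [  3.1 293.6]
side 72 [  3.3 293.7]
[193.7 225.1]
```

```bash
python3 - <<'E'
from h import *
GO=[np.pi,0,GYAW]
print(movel([GX,GY,165],rot=GO,max_speed=120,threshold=15))
dwell(.2)
h=movel([GX,GY,121.5],rot=GO,max_speed=25,threshold=5)
print(h,read_t(),read_tcp_pos(),read_contact_force())
E
```

```text
False
True 40.7417 [465.93870195 260.01754519 123.95303512] [-0.48156538  0.21149898  4.46300279]
```

Seated at the same height as at the grasp (123.9). Release and verify.

```bash
python3 - <<'E'
from h import *
GO=[np.pi,0,GYAW]
grip(0.7,60); dwell(.2)
p=read_tcp_pos(); movel([p[0],p[1],250],rot=GO,max_speed=90)
move_ptp([330,60,300],GO); dwell(.3)
print(read_t(),read_contact_force(),paddle())
for c in ["top","side"]:
    im,d=capture(c);P=cloud(c,d).reshape(-1,3);cv2.imwrite(f"pics/{c}5.png",im)
    u=np.array([np.cos(-.09),np.sin(-.09)]);n=np.array([-u[1],u[0]])
    s=(P[:,:2]-[465,260])@u;t=(P[:,:2]-[465,260])@n;z=P[:,2]
    for a,b,zl in [(-30,0,135),(30,58,135),(95,130,122),(130,170,122)]:
        k=(s>a)&(s<b)&(abs(t)<16)&(z>zl)&(z<145);print(c,k.sum(),np.round([t[k].mean(),z[k].mean()],1))
    k=(abs(t)<8)&(z>133)&(z<145)&(abs(s)<75);print("handle s",s[k].min(),s[k].max())
E
```

```text
44.2417 [-0.43034148 -0.81193095 -0.49466042] [[541.7, 542.3, 544.2], [542.9, 543.4, 544.0]]
top 137 [  0.2 138.3]
top 122 [  0.2 138.3]
top 73 [ -0.4 129.3]
top 81 [ -0.5 129.3]
handle s -59.08337637130693 64.9511961171124
side 152 [  2.5 137.1]
side 123 [  2.5 137.5]
side 62 [  2.7 127.6]
side 88 [  2.8 127.9]
handle s -59.24539421537579 59.8757622396559
```

View pics/side5.png

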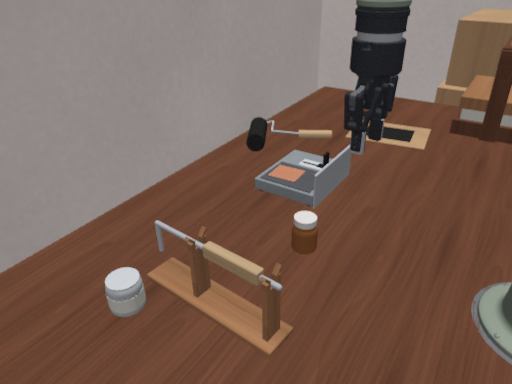

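```bash
python3 -c "
from bench import *
print(sign_off())"
```

```text
the job is handed in; nothing more can be done
None
```

I handed the job in at about 44 s: the paddle was drawn against a firm stop and held at about 6.5–7 N for over a second, with a peak reading of about 10 N, and the rod is back in both notches. The cameras put the paddle's travel at about 41.5 mm rather than 45; I took it as home because it did not move under 8 N of pull against its 2 N friction, but could not confirm it otherwise, and the hand-in gave no verdict.

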